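# Hold the test-box lid at its trip pointer

## Task

Open the soleplate test box: undo both orange wing fasteners on its lid with a quarter turn anticlockwise each, then lift the sprung lid by its black bar handle until the yellow edge of the lid lines up with the red trip pointer at the hinge. Finish while still holding the lid there by the handle, steady, so that the hinge switch can be set - do not let go or put it down. Leave the pointer as it is set, and leave the iron, multimeter and screwdriver where they lie.

Things in the scene. Friction and masses are not known exactly. Their poses are not given: they have to be found in the camera images.
- test_box: The test box, fixed to the bench: a grey steel tub 250 (x) x 310 (y) x 112 mm high with a clear lid in an aluminium frame on top (lid 12 mm thick, top face 125 mm above the bench when shut). Origin at the centre of its underside; x points from the front edge (with handle and fasteners, robot side) back to the hinge, y to the left, z up.
- lid_hinge (a point): Point on the lid's hinge axis, midway along it, 119 mm above the bench, at the rear of the box (130 mm behind the box origin); does not move. The hinge axis runs along the box's y. Axes as the box.
- lid_handle (a point): Centre of the lid's black bar handle, a round bar of 12 mm diameter and 96 mm long along the box's y on two end posts at the front edge of the lid, with 33 mm free below the bar. Moves and turns with the lid: in the lid's frame it lies 228 mm in front of the hinge axis (-x) and 45 mm above it. Its x axis runs along the lid from front edge to hinge. The lid's right-hand (-y) edge is painted yellow along its length.
- lid (a joint): Opening angle of the lid (rad): 0 shut, grows as the front edge rises, up to 1.5. A spring hinge and the lid's weight (0.6 kg, may vary by a quarter) pull it shut at every angle; lifting at the handle takes about 5 to 9 N. It stays shut while a fastener is locked.
- wing_left_grip (a point): Grip point of the left (+y) orange wing fastener, on its axis, 27 mm above the lid's top face. The wing is a flat upright grip 40 mm long (its x axis) x 11 mm wide (its y axis), its top 38 mm above the lid; below 6 mm a round boss of 24 mm diameter. It stands 115 mm to the left of the box's middle line, 217 mm in front of the hinge axis. z is its axis.
- wing_left (a joint): Turn of the left wing (rad): 0 locked with the wing pointing front to back, grows anticlockwise seen from above, stops at 1.57 with the wing across; its cam clears the box from about 1.22. Stiff, 0.06 N m; stays where it is left.
- wing_right_grip (a point): The same for the right (-y) wing fastener, 115 mm to the right of the box's middle line.
- wing_right (a joint): Turn of the right wing (rad), as for the left: 0 locked, also opens anticlockwise, to 1.57.
- pointer_tip (a point): Free tip of the red trip pointer, a flat red bar 10 mm wide and 130 mm long that pivots on the hinge line outside the right-hand (-y) edge of the box, 183 mm right of the middle line, in front of a white graduated quadrant plate of 85 mm radius. It points forward and up at the angle the lid is to be held at; x axis along the pointer from tip to pivot.
- pointer (a joint): Angle of the red trip pointer (rad) on the same scale as the lid: the lid lines up with it when both angles are equal. Already set (0.4 to 0.8), held by friction; leave it.
- iron: Blue steam iron standing on its soleplate to the left of the box, 245 x 115 x 147 mm high, 1.1 kg; origin under its centre. Leave it.
- multimeter: Yellow multimeter lying flat to the right of the box, 155 x 78 x 42 mm; origin under its centre. Leave it.
- screwdriver: Screwdriver with red handle, about 200 mm long, lying on the bench to the right of the multimeter; origin at its middle. Leave it.

How it is judged:
By the outcome, as a careful person would: the job done as asked, in the order asked, and still so for the second after the job is handed in, while the arm keeps its last pose, push and grip.
It also fails if it takes over 54 s, if anything falls off the work surface, if the arm or the gripper's body presses on something with over 40 N, if the wrist force passes 120 N, or if a joint passes its speed limit or range.

## Robot

A 7-joint arm with a two-finger parallel gripper is mounted at the origin on the work surface. World frame = base frame: x ahead of the robot, y to its left, z up, the work surface at z = 0. Lengths are in m, angles in rad, forces in N, time in s.
With the tool pointing down it reaches from about 0.4 to 0.85 m from the base axis. Payload 6.9 kg.
Tool frame: the origin (TCP) lies midway between the tips of the shut fingers; the grasp point (between the pads) lies behind it (ctrl.pinch_z is the z of the grasp point in the tool frame, in m); z points along the fingers, y is the line along which they close (so a half turn about z gives the same grasp; the last joint's range is limited). The gripper opens to 85 mm and grips with 20 to 120 N. Pads are 22 mm wide; open, the fingers measure 114 mm over their backs; the gripper's body (76 mm by 85 mm) begins 54 mm behind the grasp point. The pads swing forward as they close: fully open they stand 13 mm farther back than shut.
Start: joints at [1.333, 0.507, -0.238, 1.5, 0.126, 1.149, -0.155], TCP at [0.21, -0.589, 0.231] pointing down, gripper open.
Joint ranges: [-3.08, 3.08], [-0.24, 2.05], [-1.43, 1.35], [0, 2.5], [-1.52, 4.66], [0.17, 1.96], [-2.89, 2.89]. Speed limits (rad/s): [2.39, 2.39, 3.14, 3.14, 3.14, 3.14, 3.14].

## Interface

Orientations are given as a unit quaternion [w, x, y, z].
In Python, from station import ctrl, get_state, vision, ticket, models gives the robot as it stands. Calls block until the motion is done:
- ctrl.movep(position, orientation): joint-space move of the TCP to a pose.
- ctrl.movel(position, frame=None, max_speed=0.15): straight line of the TCP; frame=None keeps the orientation; max_speed is the mean speed in m/s.
- ctrl.set_joints(angles): joint-space move.
- ctrl.ungrasp() and ctrl.close_gripper(force=None): open the fingers fully, or close them until they stop; force is the grip in N (None keeps the last).
- ctrl.pause(seconds).
- ctrl.ik(position, orientation): joint angles nearest the present ones, or None.
- get_state(): the state.
- vision.grab_frame(name): name is "scene" or "top" or "wrist"; returns (picture, depth): 400x640x3 uint8, blue, green, red; 400x640 float32, m along the optical axis (not along the pixel's ray), 0 where there is no reading.
- vision.camera_info(name): a dict with "mtx" (3x3 intrinsics, pixels), "dist_coeffs" ([k1, k2, p1, p2, k3] as OpenCV has them; the pictures are not rectified), "R" (3x3) and "t" (3): a world point X has camera coordinates R X + t; the wrist camera has in their place "hand_eye" (4x4, takes a point from camera to tool coordinates, whose origin is the TCP and whose axes are the flange's). Camera axes: x right, y down, z forward; pixel columns grow to the right and rows downward; lengths in m; the calibration is good to about 2 mm. A picture is of the moment at which its call begins: read the wrist's pose just before it. camera_info takes no time and is no camera call.
A pose or a line that the arm cannot do raises ctrl.Unreachable and nothing moves.
- ticket.close_job(): hands the job in; it is judged then, once.
Trained networks look in the newest picture that a camera, given by its name, has taken for a name from the list of things; names that differ only in an ending like _2 or _b are one class to them, and where a whole thing is asked for, a point or a joint stands for the part that bears it (a point fixed in the world has none). Each returns a list of dicts, best first, with "p" (0 to 1); they miss things now and then, are a little off and sometimes report something else, mostly with a low value. They report only what shows in the picture. A call takes as long as a camera call.
- models.recognise(camera, target): "point" ([column, row] in pixels, amid what is visible of it).
- models.masks_of(camera, target): "mask" (400x640 bool, what is visible of it) and "point" ([column, row] in pixels, amid what is visible of it).
The state is a dict: "time": time; "qpos": joint angles; "qd": joint speeds; "tau": joint torques, N m; "tcp_pos": TCP position; "eef_rot": TCP orientation; "contact_force": force on the tool from outside, world axes, zero at the start; "wrist_torque": the same for the moment, N m; "width": finger opening in m; "gripper_force": force on a finger pad.
Only numpy, scipy, OpenCV 4.12 (cv2) and the standard library are available. Lean on these libraries where they do the work, as an engineer would, in place of code of your own. Each camera call takes 0.05 s, during which the arm holds its last target. There are 200 camera calls.

## Working session

There is one attempt and no reset: what is moved stays moved. The work goes in short steps, each a Python script; the robot and the scene stay as the last script left them, time stands still between calls to the robot, and variables do not carry over. Pictures are saved under pics/ and viewed, at most 10 in all, crops included, and the job is handed in when it is done.

```bash
ls; mkdir -p pics; cat > h.py <<'E'
import numpy as np, cv2
from station import ctrl, get_state, vision, ticket, models
from scipy.spatial.transform import Rotation as R
def cam(n):
    c=vision.camera_info(n); K=np.array(c["mtx"]);d=np.array(c["dist_coeffs"])
    if "R" in c: Rm=np.array(c["R"]);t=np.array(c["t"]);return K,d,Rm,t
    s=get_state(); T=np.eye(4);T[:3,:3]=rot(s["eef_rot"]).as_matrix();T[:3,3]=s["tcp_pos"]
    M=np.linalg.inv(T@np.array(c["hand_eye"])); return K,d,M[:3,:3],M[:3,3]
def rot(q): return R.from_quat([q[1],q[2],q[3],q[0]])
def quat(r): x=r.as_quat(); return [x[3],x[0],x[1],x[2]]
def pts(c,uv,z):   # pixels + depth -> world
    K,d,Rm,t=c
    n=cv2.undistortPoints(np.float64(uv).reshape(-1,1,2),K,d).reshape(-1,2)
    X=np.c_[n,np.ones(len(n))]*np.reshape(z,(-1,1)); return (X-t)@Rm
def plane(c,uv,h): # pixels on horizontal plane z=h
    K,d,Rm,t=c
    n=cv2.undistortPoints(np.float64(uv).reshape(-1,1,2),K,d).reshape(-1,2)
    D=np.c_[n,np.ones(len(n))]@Rm; o=-Rm.T@t
    return o+D*((h-o[2])/D[:,2])[:,None]
def proj(c,X):
    K,d,Rm,t=c; return cv2.projectPoints(np.float64(X).reshape(-1,1,3),cv2.Rodrigues(Rm)[0],t,K,d)[0].reshape(-1,2)
E
python3 - <<'E'
from h import *
s=get_state(); print(s["time"],s["eef_rot"],ctrl.pinch_z)
for n in ["scene","top"]:
    p,dp=vision.grab_frame(n); cv2.imwrite(f"pics/{n}0.png",p); np.save(f"{n}0.npy",dp)
    c=cam(n); print(n,"cam at",-c[2].T@c[3])
    for tg in ["wing_left_grip","wing_right_grip","lid_handle","pointer_tip","test_box","iron","multimeter","screwdriver"]:
        for r in models.masks_of(n,tg)[:2]:
            m=r["mask"]; v,u=np.nonzero(m); z=dp[v,u]; k=z>0
            if k.sum()<5: continue
            X=pts(c,np.c_[u,v][k],z[k])
            print(tg,round(r["p"],2),np.round(r["point"]),k.sum(),"med",np.median(X,0).round(3),"lo",np.percentile(X,3,0).round(3),"hi",np.percentile(X,97,0).round(3))
E
```

```text
pics
0.0 [-8.72527669e-04  9.85345838e-01  1.70566084e-01 -1.68996870e-04] -0.0187
scene cam at [1.11182401 0.29551573 0.95622243]
wing_left_grip 0.36 [316. 192.] 13969 med [ 0.591 -0.001  0.121] lo [ 0.432 -0.171  0.027] hi [0.683 0.15  0.162]
wing_right_grip 0.42 [379. 164.] 145 med [0.456 0.107 0.148] lo [0.43  0.089 0.122] hi [0.472 0.114 0.163]
lid_handle 0.94 [321. 183.] 10635 med [0.557 0.002 0.122] lo [ 0.428 -0.151  0.118] hi [0.672 0.144 0.153]
lid_handle 0.4 [247. 160.] 118 med [ 0.605 -0.182  0.166] lo [ 0.554 -0.247  0.035] hi [ 0.704 -0.173  0.183]
pointer_tip 0.57 [249. 155.] 129 med [ 0.601 -0.182  0.168] lo [ 0.567 -0.204  0.107] hi [ 0.704 -0.173  0.184]
test_box 0.79 [318. 194.] 14015 med [ 0.591 -0.     0.121] lo [ 0.431 -0.171  0.025] hi [0.683 0.15  0.162]
iron 0.91 [422. 228.] 3212 med [0.541 0.258 0.063] lo [0.424 0.202 0.006] hi [0.632 0.305 0.141]
multimeter 0.75 [248. 157.] 114 med [ 0.596 -0.182  0.169] lo [ 0.506 -0.273  0.032] hi [ 0.7   -0.177  0.184]
multimeter 0.63 [226. 179.] 1001 med [ 0.603 -0.282  0.034] lo [ 0.511 -0.323  0.001] hi [ 0.663 -0.243
[... 334 characters left out ...]
3] lo [ 0.421 -0.152  0.117] hi [0.667 0.14  0.143]
lid_handle 0.57 [314. 210.] 11663 med [ 0.543 -0.005  0.123] lo [ 0.423 -0.15   0.117] hi [0.666 0.139 0.148]
pointer_tip 0.74 [384. 182.] 124 med [ 0.607 -0.183  0.166] lo [ 0.577 -0.19   0.134] hi [ 0.693 -0.178  0.185]
test_box 0.72 [316. 208.] 12532 med [ 0.55  -0.012  0.123] lo [ 0.421 -0.168  0.116] hi [0.673 0.139 0.163]
iron 0.81 [222. 225.] 2488 med [0.506 0.246 0.068] lo [0.422 0.199 0.02 ] hi [0.617 0.298 0.143]
multimeter 0.7 [412. 200.] 1595 med [ 0.58  -0.274  0.035] lo [ 0.508 -0.319  0.02 ] hi [ 0.652 -0.23   0.044]
screwdriver 0.9 [451. 254.] 317 med [ 0.422 -0.385  0.023] lo [ 0.377 -0.401  0.014] hi [ 0.469 -0.373  0.03 ]
```

```bash
python3 - <<'E'
import cv2
a=cv2.imread("pics/top0.png")[130:310,180:500]; cv2.imwrite("pics/topc.png",cv2.resize(a,None,fx=2.5,fy=2.5,interpolation=cv2.INTER_CUBIC))
a=cv2.imread("pics/scene0.png")[80:310,180:500]; cv2.imwrite("pics/scenec.png",cv2.resize(a,None,fx=2.5,fy=2.5,interpolation=cv2.INTER_CUBIC))
E
```

```text
(no output)
```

View pics/topc.png

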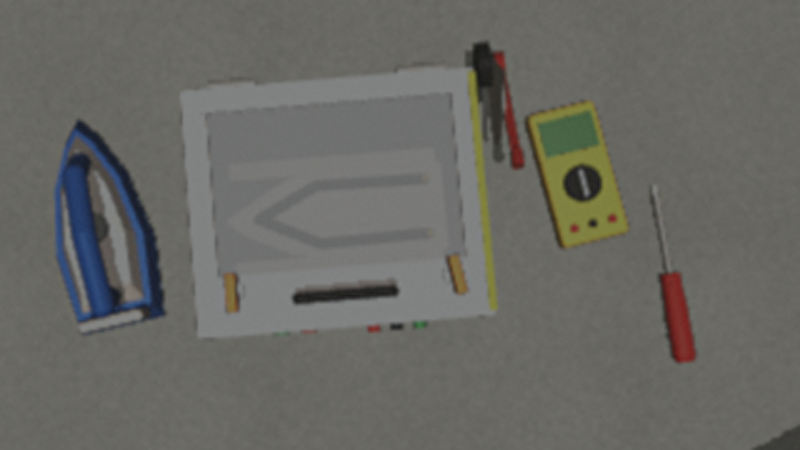

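View pics/scenec.png

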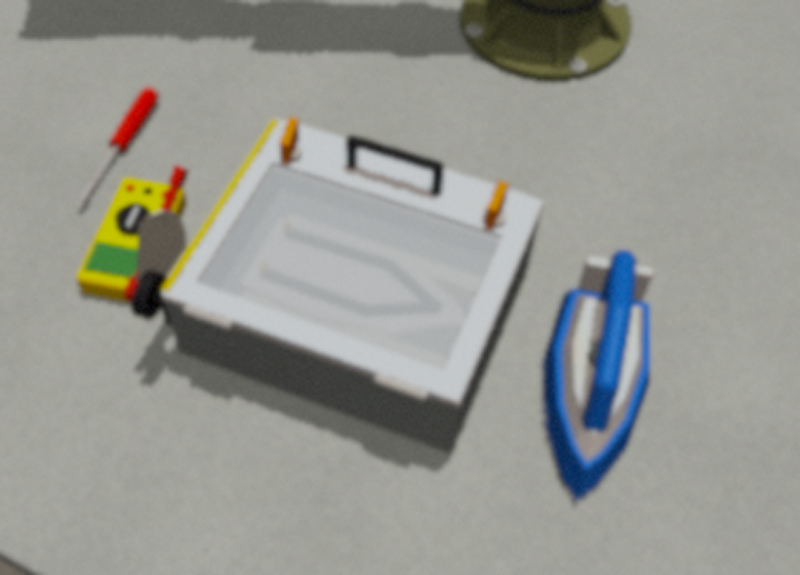

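The top crop shows the box yawed by about 5°. The orange wings are near top pixels (272,247) and (363,240), the handle bar near (318,248), and the yellow edge on the right. The red pointer is in front of its plate near (384,182). Next I'll fit the box pose and estimate the pointer angle.

```bash
cat >> h.py <<'E'
def B(p,X): # box frame -> world, p=(x,y,yaw)
    return R.from_euler('z',p[2]).apply(np.atleast_2d(X))+[p[0],p[1],0]
def lidpt(th,x,z,y): # lid frame (hinge origin; x<0 in front) -> box
    c,s=np.cos(th),np.sin(th); return np.array([0.130+x*c+z*s, y, 0.119-x*s+z*c])
E
cat > fit.py <<'E'
from h import *
from scipy.optimize import least_squares
obs=[]
def blobs(im,roi,m,n=1,mn=15):
    k=np.zeros_like(m); u0,v0,u1,v1=roi; k[v0:v1,u0:u1]=m[v0:v1,u0:u1]
    N,L,S,C=cv2.connectedComponentsWithStats(k.astype(np.uint8)); i=1+np.argsort(-S[1:,4])[:n]
    return [(S[j,4],L==j,C[j]) for j in i]
res={}
for n in ["top","scene"]:
    im=cv2.imread(f"pics/{n}0.png"); h=cv2.cvtColor(im,cv2.COLOR_BGR2HSV); H,S,V=cv2.split(h)
    dp=np.load(f"{n}0.npy"); c=cam(n)
    ora=(H>10)&(H<20)&(S>110)&(V>60); yel=(H>=23)&(H<35)&(S>110)&(V>60); red=((H<8)|(H>172))&(S>120)&(V>50)
    roi={"top":(255,225,375,265),"scene":(280,120,400,180)}[n]
    for a,m,C in blobs(im,roi,ora,2): 
        v,u=np.nonzero(m); X=pts(c,np.c_[u,v],dp[v,u]); print(n,"wing",a,C.round(1),X.mean(0).round(4),"plane.155",plane(c,[C],.155).round(4))
        q=plane(c,np.c_[u,v],.160)[:,:2]; w,e=np.linalg.eigh(np.cov(q.T)); print("  ang",np.degrees(np.arctan(e[1,1]/e[0,1])).round(1))
    roi={"top":(350,150,390,265),"scene":(240,120,300,200)}[n]
    a,m,C=blobs(im,roi,yel)[0]; v,u=np.nonzero(m); q=plane(c,np.c_[u,v],.125); w,e=np.linalg.eigh(np.cov(q[:,:2].T))
    print(n,"yellow",a,q.mean(0).round(4),"yaw",np.degrees(np.arctan(e[1,1]/e[0,1])).round(2), "x",q[:,0].min().round(3),q[:,0].max().round(3))
    roi={"top":(368,145,392,200),"scene":(228,140,258,205)}[n]
    for a,m,C in blobs(im,roi,red,3):
        v,u=np.nonzero(m); z=dp[v,u]; X=pts(c,np.c_[u,v],z); print(n,"red",a,C.round(1),X.min(0).round(3),X.max(0).round(3)); 
        i=np.argsort(u+v if n=="top" else -u+v)
        print("   pix",u.min(),u.max(),v.min(),v.max())
    roi={"top":(294,240,342,255),"scene":(316,130,362,162)}[n]
    a,m,C=blobs(im,roi,V<45)[0]; v,u=np.nonzero(m); X=pts(c,np.c_[u,v],dp[v,u]); k=X[:,2]>.155;print(n,"handle",a,C.round(1),np.median(X[k],0).round(4)); q=plane(c,np.c_[u,v],.168);w,e=np.linalg.eigh(np.cov(q[:,:2].T)); print("  plane",q.mean(0).round(4),np.degrees(np.arctan(e[1,1]/e[0,1])).round(1))
E
python3 fit.py
```

```text
top wing 12 [361.2 240.5] [ 0.4652 -0.1221  0.1615] plane.155 [[ 0.4653 -0.1228  0.155 ]]
  ang 13.6
top wing 10 [271.2 241.3] [0.4642 0.1044 0.1617] plane.155 [[0.4642 0.1049 0.155 ]]
  ang -44.3
top yellow 202 [ 0.5608 -0.1569  0.125 ] yaw 4.2 x 0.436 0.679
top red 89 [384.9 184. ] [ 0.575 -0.189  0.138] [ 0.655 -0.178  0.188]
   pix 382 388 167 196
top red 20 [379.6 153.6] [ 0.682 -0.181  0.126] [ 0.699 -0.169  0.166]
   pix 378 381 151 157
top handle 119 [317.7 247.3] [ 0.4494 -0.0105  0.1698]
  plane [ 0.4487 -0.0123  0.168 ] -85.3
scene wing 51 [377.8 161.8] [0.4728 0.1085 0.1724] plane.155 [[0.4592 0.1044 0.155 ]]
  ang 8.6
scene wing 49 [295.2 135.4] [ 0.4761 -0.1224  0.1562] plane.155 [[ 0.4752 -0.123   0.155 ]]
  ang 22.8
scene yellow 205 [ 0.5746 -0.1569  0.125 ] yaw 3.89 x 0.435 0.681
scene red 50 [249.6 153.2] [ 0.581 -0.191  0.16 ] [ 0.622 -0.174  0.185]
   pix 246 253 147 164
scene red 29 [233.  195.2] [ 0.686 -0.18   0.122] [ 0.708 -0.162  0.143]
   pix 231 235 191 199
scene handle 14 [321.4 137.6] [ 0.4573 -0.0557  0.166 ]
  plane [ 0.4615 -0.0528  0.168 ] -3.1
```

```bash
cat >> h.py <<'E'
P0=np.array([0.5467,-0.0042,np.radians(4.3)])
def down(a): return R.from_euler('z',a)*R.from_euler('x',np.pi)
E
python3 - <<'E'
from h import *
P=P0
for nm,y in [("R",-.115),("L",.115)]:
  w=B(P,[-.087,y,.135])[0]
  for a in [0,np.pi]:
    print(nm,a,[None if (j:=ctrl.ik(w,quat(down(P[2]+a+t)))) is None else np.round(j,2).tolist() for t in [0,np.pi/2]])
for phi in [-.6,-.4,-.2,0]:
 for a in [np.pi/2,-np.pi/2]:
  out=[]
  for th in [0,.4,.6,.8]:
    base=R.from_euler('z',P[2])*R.from_euler('y',th+phi)*R.from_euler('z',a)*R.from_euler('x',np.pi)
    h=B(P,lidpt(th,-.228,.045,0))[0]; tcp=h-base.apply([0,0,ctrl.pinch_z])
    j=ctrl.ik(tcp,quat(base)); out.append(None if j is None else np.round(j,1).tolist())
  print(phi,round(a,2),out)
q=quat(down(P[2])); ctrl.movep(B(P,[-.12,0,.36])[0],q)
c=cam("wrist"); p,dp=vision.grab_frame("wrist"); cv2.imwrite("pics/w1.png",p); np.save("w1.npy",dp)
print(get_state()["time"])
for X in [[-.087,-.115,.163],[-.087,.115,.163],[-.098,0,.17]]: print(proj(c,B(P,X)))
np.savez("w1.npz",**dict(zip("KdRt",c)))
E
```

```text
R 0 [[0.47, 0.42, -0.36, 1.99, 0.21, 0.77, -1.51], [0.69, 0.47, -0.69, 1.99, 0.41, 0.82, -0.15]]
R 3.141592653589793 [[0.85, 0.54, -0.95, 1.99, 0.56, 0.9, 1.24], [0.17, 0.4, 0.06, 2.0, -0.04, 0.74, -2.82]]
L 0 [[0.18, 0.43, -0.64, 2.04, 0.36, 0.78, -2.17], [0.42, 0.54, -1.04, 2.04, 0.6, 0.9, -0.88]]
L 3.141592653589793 [[0.48, 0.6, -1.18, 2.04, 0.69, 0.97, 0.59], [0.5, 0.63, -1.23, 2.04, 0.72, 1.0, 2.12]]
-0.6 1.57 [None, [0.7, 0.3, -1.0, 2.0, 0.4, 0.8, -0.4], [0.6, 0.4, -0.9, 1.7, 0.3, 1.2, -0.3], [0.5, 0.6, -0.9, 1.4, 0.4, 1.6, -0.4]]
-0.6 -1.57 [None, [-0.9, 0.4, 1.2, 2.0, -0.5, 0.8, -2.5], [-0.8, 0.5, 1.2, 1.7, -0.5, 1.2, -2.5], [-0.6, 0.7, 1.2, 1.4, -0.5, 1.6, -2.5]]
-0.4 1.57 [[0.5, 0.3, -0.7, 2.4, 0.9, 0.2, -0.8], [0.6, 0.4, -0.9, 1.9, 0.3, 1.1, -0.3], [0.5, 0.5, -0.9, 1.6, 0.3, 1.4, -0.4], [0.4, 0.7, -0.8, 1.3, 0.4, 1.8, -0.4]]
-0.4 -1.57 [[-0.4, 0.3, 0.6, 2.4, -1.0, 0.2, -2.0], [-0.8, 0.5, 1.2, 1.9, -0.5, 1.1, -2.5], [-0.7, 0.6, 1.2, 1.6, -0.5, 1.5, -2.5], [-0.5, 0.8, 1.2, 1.3, -0.5, 1.8, -2.5]]
-0.2 1.57 [[0.6, 0.3, -0.9, 2.2, 0.6, 0.5, -0.5], [0.5, 0.5, -0.8, 1.7, 0.3, 1.3, -0.4], [0.4, 0.6, -0.9, 1.4, 0.3, 1.7, -0.4], [-0.1, 0.7, 0.0, 1.1, 0.0, 1.9, 0.0]]
-0.2 -1.57 [[-0.8, 0.5, 1.2, 2.2, -0.9, 0.7, -2.1], [-0.7, 0.6, 1.2, 1.7, -0.5, 1.4, -2.5], [-0.6, 0.8, 1.2, 1.4, -0.5, 1.7, -2.5], [-0.4, 0.8, 0.8, 1.1, -0.3, 2.0, -2.7]]
0 1.57 [[0.5, 0.4, -0.8, 2.1, 0.4, 0.8, -0.4], [0.4, 0.6, -0.8, 1.6, 0.3, 1.6, -0.4], [0.3, 0.7, -0.7, 1.3, 0.3, 1.9, -0.3], None]
0 -1.57 [[-0.8, 0.6, 1.2, 2.1, -0.7, 0.9, -2.3], [-0.6, 0.8, 1.2, 1.6, -0.5, 1.6, -2.5], [-0.5, 0.9, 1.2, 1.3, -0.4, 1.9, -2.5], None]
3.1917
[[417.02796364 149.847492  ]]
[[226.44501121 150.07016095]]
[[321.73925442 159.74182899]]
```

View pics/w1.png

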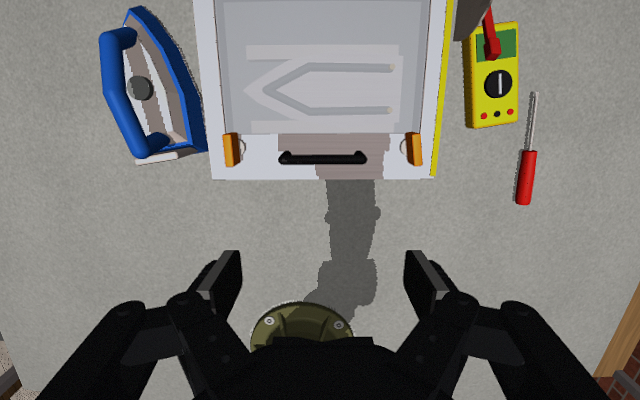

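The wrist view shows the wings' tops near (227,149) and (417,149) and the handle bar centred at (322.5,158). That is within 2 mm of the fitted pose and the yaw agrees, so I'll turn the right wing now.

```bash
sed -i 's/^P0=.*/P0=np.array([0.5480,-0.0042,np.radians(4.3)])/' h.py
cat >> h.py <<'E'
def turn_wing(y,turn=1.53):
    P=P0; w=lambda z: B(P,[-.087,y,z])[0]; q0=down(P[2])
    ctrl.movep(w(.215),quat(q0)); ctrl.movel(w(.1345),max_speed=.1)
    ctrl.close_gripper(45); s=get_state(); print("grip",s["width"],s["contact_force"],s["gripper_force"])
    for t in np.linspace(0,turn,4)[1:]:
        ctrl.movel(w(.1345),quat(down(P[2]+t)))
        s=get_state(); print(round(t,2),s["time"],np.round(s["contact_force"],1),np.round(s["wrist_torque"],2),s["width"])
    ctrl.ungrasp(); ctrl.movel(w(.215),max_speed=.2); print("t",get_state()["time"])
def snap(n,f):
    c=cam(n); p,d=vision.grab_frame(n); cv2.imwrite(f"pics/{f}.png",p); return c,p,d
E
python3 - <<'E'
from h import *
turn_wing(-.115)
snap("wrist","w2")
E
```

```text
grip 0.01041094023788142 [-1.09815763 -2.31748001  2.79394563] 47.446423172950745
0.51 6.25 [-2.3 -0.9  4.1] [-0.33  0.59  0.08] 0.010484561507648099
1.02 6.9083 [-4.3 -0.8  4. ] [-0.17  0.99  0.03] 0.010077099860289701
1.53 7.5667 [-6.2 -0.2  6. ] [-0.14  1.27  0.08] 0.010255358142210114
t 8.8333
```

View pics/w2.png

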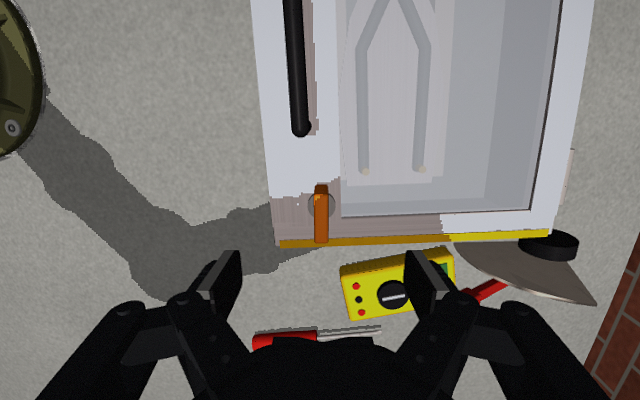

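The right wing (image (321,215)) now lies across the box. Next is the left one.

```bash
python3 - <<'E'
from h import *
turn_wing(.115)
snap("wrist","w3")
# pointer angle: red pixels, depth -> box frame x,z about the hinge
for n in ["top","scene"]:
    im=cv2.imread(f"pics/{n}0.png"); H,S,V=cv2.split(cv2.cvtColor(im,cv2.COLOR_BGR2HSV)); dp=np.load(f"{n}0.npy"); c=cam(n)
    red=((H<8)|(H>172))&(S>120)&(V>50); v,u=np.nonzero(red)
    # intersect pixel rays with the pointer plane: box y=-0.183
    K,d,Rm,t=c; m=cv2.undistortPoints(np.float64(np.c_[u,v]).reshape(-1,1,2),K,d).reshape(-1,2)
    D=np.c_[m,np.ones(len(m))]@Rm; o=-Rm.T@t; Rz=R.from_euler('z',-P0[2]); ob=Rz.apply(o-[P0[0],P0[1],0]); Db=Rz.apply(D)
    X=ob+Db*((-.183-ob[1])/Db[:,1])[:,None]; Y=Rz.apply(pts(c,np.c_[u,v],dp[v,u])-[P0[0],P0[1],0])
    for nm,Q in [("ray",X),("depth",Y)]:
        x=.13-Q[:,0]; z=Q[:,2]-.119; r=np.hypot(x,z); k=(abs(Y[:,1]+.183)<.02)&(r<.15)&(r>.05)&(z>0)
        print(n,nm,k.sum(),"ang",np.median(np.arctan2(z,x)[k]).round(3),np.std(np.arctan2(z,x)[k]).round(3),"rmax",r[k].max().round(3))
E
```

```text
grip 0.009855324738775945 [ 0.50033393 -3.13394806  2.36955661] 47.52460062503815
0.51 12.7083 [-1.5  1.1  2.4] [0.19 0.5  0.07] 0.010493874667007939
1.02 13.3667 [-4.9  2.1  3.9] [0.5  0.96 0.06] 0.01017190199400666
1.53 14.025 [-7.3  2.9  5.6] [0.61 1.56 0.06] 0.010450411396481667
t 15.2917
top ray 89 ang 0.537 0.143 rmax 0.141
top depth 87 ang 0.528 0.024 rmax 0.134
scene ray 50 ang 0.509 0.057 rmax 0.129
scene depth 50 ang 0.522 0.026 rmax 0.128
```

View pics/w3.png

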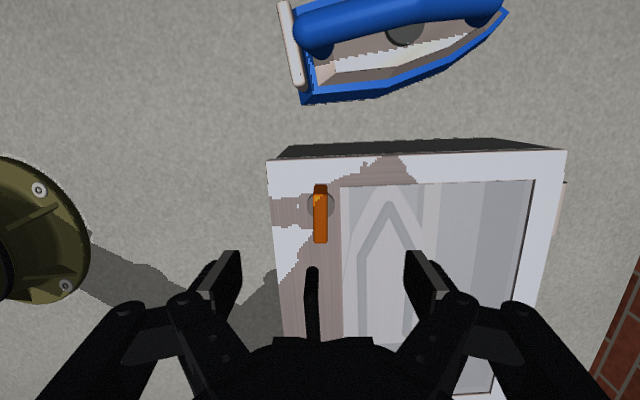

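Both wings lie across now (the left one at image (320,212)). The pointer reads about 0.52 from above, but only its top edge shows there. I'll look at it from the side with the wrist camera.

```bash
cat > side.py <<'E'
from h import *
T=np.array(vision.camera_info("wrist")["hand_eye"]); K=np.array(vision.camera_info("wrist")["mtx"]); print(T.round(3).tolist(),K[0,0])
tgt=B(P0,[.04,-.183,.15])[0]; best=None; q0=np.array(get_state()["qpos"])
for el in np.radians([25,35,45,55]):
  for az in np.radians([-30,-15,0,15,30]):
    for roll in np.radians(np.arange(0,360,30)):
      for dist in [.25,.32]:
        f=R.from_euler('z',P0[2]+az).apply([0,np.cos(el),-np.sin(el)]) # view direction
        x=np.cross(f,[0,0,1]); x/=np.linalg.norm(x); y=np.cross(f,x)
        C=np.c_[x,y,f]@R.from_euler('z',roll).as_matrix()
        pc=np.array([0,-50/K[0,0]*dist,dist])       # target shown 50 px above the centre
        Rt=C@T[:3,:3].T; tcp=tgt-C@pc-Rt@T[:3,3]
        if tcp[2]<.12: continue
        back=tcp-Rt[:,2]*.2
        if back[2]<.2: continue
        j=ctrl.ik(tcp,quat(R.from_matrix(Rt)))
        if j is None: continue
        score=el*1.5+abs(az)+.4*np.abs(np.array(j)-q0).max()
        if best is None or score<best[0]: best=(score,el,az,roll,dist,tcp,quat(R.from_matrix(Rt)),np.array(j))
print([np.round(b,3).tolist() for b in best]); np.savez("side.npz",tcp=best[5],q=best[6],j=best[7])
print("now",np.round(q0,2))
E
python3 side.py
```

```text
[[0.0, -0.954, -0.301, 0.077], [1.0, 0.0, 0.001, -0.0], [-0.001, -0.301, 0.954, -0.142], [0.0, 0.0, 0.0, 1.0]] 280.8157188743463
[0.98, 0.436, 0.0, 1.571, 0.25, [0.533, -0.272, 0.188], [-0.536, 0.836, -0.05, 0.108], [1.315, 1.087, -0.93, 1.389, -0.29, 1.384, -1.018]]
now [ 0.56  0.49 -1.24  1.92  0.52  1.11 -0.86]
```

```bash
cat > look.py <<'E'
from h import *
def side(f,lo=.06):
    c,p,d=snap("wrist",f); H,S,V=cv2.split(cv2.cvtColor(p,cv2.COLOR_BGR2HSV))
    red=((H<8)|(H>172))&(S>120)&(V>40); yel=(H>=20)&(H<35)&(S>110)&(V>40)
    K,dd,Rm,t=c; Rz=R.from_euler('z',-P0[2]); o=Rz.apply(-Rm.T@t-[P0[0],P0[1],0])
    for nm,m,y in [("red",red,-.185),("yel",yel,-.155)]:
        v,u=np.nonzero(m); n=cv2.undistortPoints(np.float64(np.c_[u,v]).reshape(-1,1,2),K,dd).reshape(-1,2)
        D=Rz.apply(np.c_[n,np.ones(len(n))]@Rm); X=o+D*((y-o[1])/D[:,1])[:,None]
        x=.13-X[:,0]; z=X[:,2]-.119; Y=Rz.apply(pts(c,np.c_[u,v],d[v,u])-[P0[0],P0[1],0])[:,1]
        r=np.hypot(x,z); k=(abs(Y-y)<.015)&(r>lo)&(r<.27)
        if k.sum()<20: print(nm,"few",k.sum()); continue
        print(nm,k.sum(),"med ang",np.median(np.arctan2(z,x)[k]).round(3),"r",r[k].min().round(3),r[k].max().round(3),"y",np.median(Y[k]).round(4))
        for a in np.arange(lo,.26,.02):
            kk=k&(r>a)&(r<=a+.02)
            if kk.sum()>5:
                th=np.arctan2(z,x)[kk]; print("   r%.2f"%a,kk.sum(),th.min().round(3),th.mean().round(3),th.max().round(3))
        L=cv2.fitLine(np.float32(np.c_[x,z][k]),cv2.DIST_HUBER,0,.01,.01).ravel(); print("  line dir",np.arctan(L[1]/L[0]).round(4),"offset",(L[3]*L[0]-L[2]*L[1]).round(4))
E
python3 - <<'E'
from h import *
import look
ctrl.movel(B(P0,[-.087,.115,.36])[0],max_speed=.3)
ctrl.movep([.50,-.36,.38],quat(down(P0[2]+1.53))); print(np.round(get_state()["qpos"],2),get_state()["time"])
s=np.load("side.npz"); ctrl.movep(s["tcp"],s["q"].tolist()); print(get_state()["time"],get_state()["contact_force"])
look.side("s1")
E
```

```text
[ 1.17  0.61 -1.2   1.23  0.56  1.65  0.13] 17.6833
18.6917 [-0.50540961 -0.28283566  0.4276779 ]
red 949 med ang 0.478 r 0.06 0.132 y -0.188
   r0.06 210 0.404 0.478 0.546
   r0.08 212 0.425 0.479 0.535
   r0.10 283 0.411 0.476 0.541
   r0.12 244 0.416 0.48 0.541
  line dir 0.4808 offset -0.0002
yel 2505 med ang 0.002 r 0.081 0.259 y -0.1561
   r0.08 259 -0.091 0.011 0.108
   r0.10 286 -0.076 0.006 0.086
   r0.12 296 -0.065 0.003 0.071
   r0.14 286 -0.057 0.001 0.06
   r0.16 293 -0.05 0.001 0.052
   r0.18 281 -0.046 0.001 0.045
   r0.20 279 -0.042 0.001 0.04
   r0.22 272 -0.039 0.0 0.035
   r0.24 253 -0.037 -0.001 0.032
  line dir -0.0064 offset 0.0013
```

View pics/s1.png

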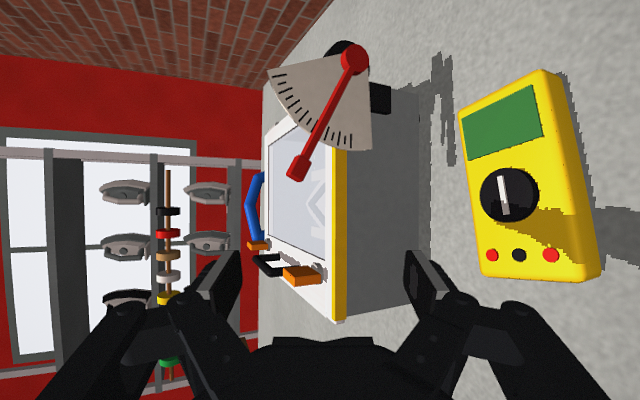

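From the side, the pointer bar runs from (295,170) to its pivot at (355,60) and measures 0.480 rad. The shut yellow edge (column 340) reads 0.000, which confirms the scale. Next I'll grasp the handle and lift to 0.48.

```bash
cat >> h.py <<'E'
def hpose(th,phi=-.2,back=0):
    r=R.from_euler('z',P0[2])*R.from_euler('y',th+phi)*R.from_euler('z',np.pi/2)*R.from_euler('x',np.pi)
    return B(P0,lidpt(th,-.228,.045,0))[0]-r.apply([0,0,ctrl.pinch_z+back]), quat(r)
E
python3 - <<'E'
from h import *
def rep(l):
    s=get_state(); print(l,round(s["time"],2),np.round(s["contact_force"],1),np.round(s["wrist_torque"],2),round(s["width"],4),np.round(s["gripper_force"],1))
ctrl.movep([.50,-.36,.38],quat(down(P0[2]+1.53)))
a,q=hpose(0,back=.08); ctrl.movep(a,q); rep("above")
ctrl.movel(hpose(0)[0],max_speed=.1); rep("down")
ctrl.close_gripper(60); rep("closed")
for th in np.linspace(0,.48,9)[1:]:
    ctrl.movel(*hpose(th),max_speed=.06); rep(round(th,3))
    f=np.linalg.norm(get_state()["contact_force"])
    if f>35: print("STOP"); break
print(np.array(get_state()["tcp_pos"])-hpose(th)[0])
snap("top","t2"); 
c,p,d=snap("scene","sc2"); cv2.imwrite("pics/sc2c.png",cv2.resize(p[60:290,180:500],None,fx=2.5,fy=2.5,interpolation=cv2.INTER_CUBIC))
E
```

```text
above 21.18 [ 0.4 -0.3 -0. ] [-0.03  0.22 -0.01] 0.0851 0.0
down 22.13 [-0.2  0.6  0.5] [-0.01  0.24 -0.02] 0.0853 0.0
closed 22.82 [-6.3  0.8  4.4] [0.01 1.3  0.04] 0.0097 58.4
0.06 23.19 [-4.1  0.7 -5.9] [ 0.19  1.15 -0.  ] 0.0098 59.1
0.12 23.57 [-5.1  0.9 -5.5] [ 0.1   1.27 -0.02] 0.0098 59.3
0.18 23.94 [-6.7  0.6 -4.3] [ 0.11  1.32 -0.03] 0.0098 59.5
0.24 24.32 [-7.4 -0.  -3.8] [0.09 1.37 0.01] 0.0101 59.6
0.3 24.69 [-8.2 -0.1 -3.8] [ 0.04  1.4  -0.09] 0.0096 59.7
0.36 25.07 [-9.2  0.3 -3.7] [ 0.06  1.45 -0.04] 0.0099 59.7
0.42 25.44 [-9.9 -0.3 -1.4] [-0.01  1.56 -0.05] 0.0101 59.7
0.48 25.82 [-10.4  -0.6  -0.5] [-0.01  1.61 -0.01] 0.0098 59.8
[-0.0022768  -0.00021888 -0.00048772]
```

View pics/sc2c.png

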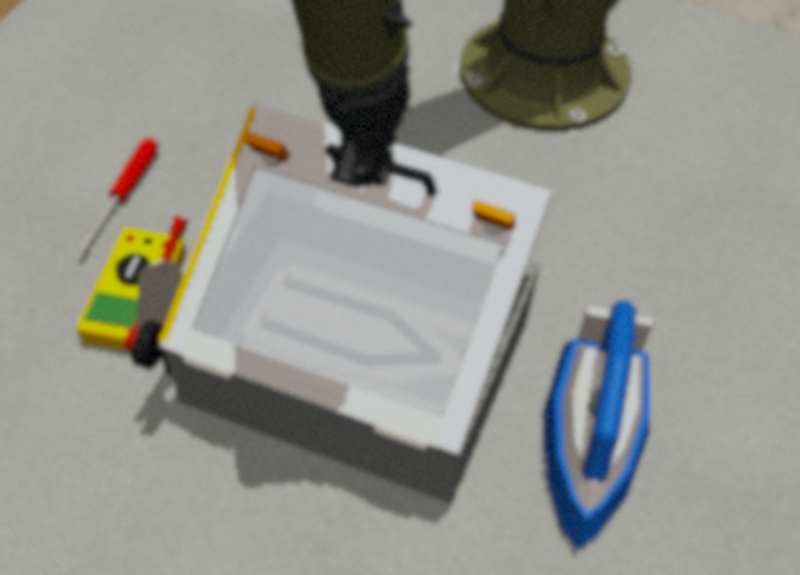

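The scene view shows the lid raised and held at the handle, crop (360,165), with both wings across and nothing else moved. I'll measure the lid angle from the yellow edge, using the shut images as the zero reference.

```bash
cat > lid.py <<'E'
from h import *
Rz=R.from_euler('z',-P0[2])
def edge(n,im,dp,roi):
    c=cam(n); H,S,V=cv2.split(cv2.cvtColor(im,cv2.COLOR_BGR2HSV)); m=(H>=18)&(H<35)&(S>100)&(V>50)
    k=np.zeros_like(m); u0,v0,u1,v1=roi; k[v0:v1,u0:u1]=m[v0:v1,u0:u1]; v,u=np.nonzero(k)
    X=Rz.apply(pts(c,np.c_[u,v],dp[v,u])-[P0[0],P0[1],0]); k=(abs(X[:,1]+.155)<.015)&(X[:,2]>.1)
    x=.13-X[k,0]; z=X[k,2]-.119; L=cv2.fitLine(np.float32(np.c_[x,z]),cv2.DIST_HUBER,0,.01,.01).ravel()
    s=x>.12; return k.sum(),"slope",np.arctan(L[1]/L[0]).round(4),"ray ang",np.median(np.arctan2(z,x)[s]).round(4),"x",x.min().round(3),x.max().round(3)
def both(tag):
    for n,roi in [("top",(350,140,390,275)),("scene",(235,90,300,205))]:
        if tag=="shut": im=cv2.imread(f"pics/{n}0.png");dp=np.load(f"{n}0.npy")
        else: c,im,dp=snap(n,f"{n}_{tag}")
        print(n,tag,edge(n,im,dp,roi))
if __name__=="__main__":
    both("shut"); both("l1")
    c=cam("wrist"); print("wrist px of pointer tip/pivot/lid corner:",proj(c,B(P0,[[.015,-.183,.179],[.13,-.183,.119],lidpt(.48,-.255,0,-.155)])).round(0).tolist())
E
python3 lid.py
```

```text
top shut (np.int64(221), 'slope', np.float32(-0.0002), 'ray ang', np.float64(0.0332), 'x', np.float64(0.009), np.float64(0.257))
scene shut (np.int64(189), 'slope', np.float32(-0.0008), 'ray ang', np.float64(0.0334), 'x', np.float64(0.008), np.float64(0.253))
top l1 (np.int64(127), 'slope', np.float32(0.4729), 'ray ang', np.float64(0.5165), 'x', np.float64(0.004), np.float64(0.127))
scene l1 (np.int64(275), 'slope', np.float32(0.4768), 'ray ang', np.float64(0.5043), 'x', np.float64(0.004), np.float64(0.224))
wrist px of pointer tip/pivot/lid corner: [[418.0, 404.0], [529.0, 376.0], [282.0, 410.0]]
```

```bash
python3 - <<'E'
from h import *
import lid
ctrl.movel(*hpose(.486),max_speed=.03); ctrl.pause(1.0)
lid.both("l2")
s=get_state(); print(s["time"],np.round(s["contact_force"],1),s["width"],np.abs(s["qd"]).max(),np.array(s["tcp_pos"])-hpose(.486)[0])
im=cv2.imread("pics/scene_l2.png"); c,p,dp=snap("scene","fin"); H,S,V=cv2.split(cv2.cvtColor(p,cv2.COLOR_BGR2HSV))
v,u=np.nonzero(((H<8)|(H>172))&(S>120)&(V>50)); Y=lid.Rz.apply(pts(c,np.c_[u,v],dp[v,u])-[P0[0],P0[1],0])
x=.13-Y[:,0]; z=Y[:,2]-.119; r=np.hypot(x,z); k=(abs(Y[:,1]+.183)<.02)&(r<.15)&(r>.05)&(z>0); print("pointer scene (was .522)",k.sum(),np.median(np.arctan2(z,x)[k]).round(3))
E
```

```text
top l2 (np.int64(123), 'slope', np.float32(0.4939), 'ray ang', np.float64(0.5059), 'x', np.float64(0.005), np.float64(0.122))
scene l2 (np.int64(279), 'slope', np.float32(0.4808), 'ray ang', np.float64(0.5104), 'x', np.float64(0.003), np.float64(0.224))
27.3667 [-9.3  0.7 -0.1] 0.009746380425331134 0.001322511441406267 [-0.00226478 -0.00024121 -0.00050897]
pointer scene (was .522) 50 0.526
```

The lid measures 0.481 and the pointer 0.480. The hold is steady and the pointer hasn't moved, so I'm handing in.

```bash
python3 -c "
from station import ticket
print(ticket.close_job())"
```

```text
the job is handed in; nothing more can be done
None
```

I turned both wing fasteners a quarter turn anticlockwise and handed the job in with the arm still holding the lid steady by its handle at about 0.48 rad, level with the red pointer (measured at 0.480 rad); the pointer, iron, multimeter and screwdriver were left alone.

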